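# Seat the keyed reel hub on its spindle

### The job

Two reel spindles stand on the bench. The orange hub stands proud on its spindle because its two inner tabs rest on top of the slotted shaft: turn it by its grip bar until the bar lines up with the white marks on the base and the tabs drop into the keyway, so that it sits upright and fully home on the base. Do not disturb the grey hub on the other spindle, which is already home, and let go at the end.

Things in the scene. Friction and masses are not known exactly. Their poses are not given: they have to be found in the camera images.
- orange_hub: Loose orange hub, 90 g: ring 66 mm across, bore 49, 34 high; on top an upright grip bar 60 long, 12 thick, from 34 to 64 mm up. Two 7 mm thick inner tabs under the bar's ends, lower edges 18 mm up. Origin: centre of the ring's underside; x along bar and tabs (half turn alike), z up. Starts 14 mm above the base, bar 25-85 deg off the keyway; turns freely, drops by its weight within 10 deg of it.
- spindle_a: Fixed spindle under the orange hub: round blue base 110 mm across, 12 high; upright steel shaft 44 mm across, 32 high, cut right through along a diameter by an 18 mm wide keyway, open to the base. Origin: centre of the base's underside on the bench; z up, x along the keyway (half turn alike). Two white marks on the base lie on that line; two dark screw heads lie across it.
- grey_hub: Grey hub of the same shape and frame, loose but already home on the other spindle (underside 12 mm above the bench, bar top at 76 mm). To be left alone.
- spindle_b: Fixed spindle under the grey hub; same shape and frame as the other one.

How it is judged:
At the end, for the whole second after the job is handed in: The orange hub lies home on its spindle's base (underside 12 mm above the bench, within 3 mm), upright within 6 degrees, around the shaft (within 8 mm), bar in line with the keyway within 20 degrees, at rest; the grey hub is where it was (within 12 mm) (z of orange_hub in the frame of spindle_a between 0.009 and 0.015 m and horizontal distance between orange_hub and spindle_a below 0.008 m and angle between orange_hub's own z axis and vertical below 0.1 rad and angle between the x axis of orange_hub and the x axis of spindle_a, either way round below 0.35 rad and linear speed of orange_hub below 0.02 m/s and distance of grey_hub from where it was at the start of the episode below 0.012 m); the robot touches nothing.
It fails at once if the grey hub is lifted or shoved more than 12 mm (distance of grey_hub from where it was at the start of the episode above 0.012 m).
It also fails if it takes over 45 s, if anything falls off the work surface, if the arm or the gripper's body presses on something with over 40 N, if the wrist force passes 120 N, or if a joint passes its speed limit or range.

### The arm

A 7-joint arm with a two-finger parallel gripper is mounted at the origin on a cart in front of the work surface, level with it; the furniture and walls round the work are solid. World frame = base frame: x ahead of the robot, y to its left, z up, the work surface at z = 0. Lengths are in m, angles in rad, forces in N, time in s.
With the tool pointing down it reaches from about 0.4 to 0.875 m from the base axis. Payload 6.5 kg.
Tool frame: the origin (TCP) lies midway between the tips of the shut fingers; the grasp point (between the pads) lies 19 mm behind it; z points along the fingers, y is the line along which they close (so a half turn about z gives the same grasp; the last joint's range is limited). The gripper opens to 88 mm and grips with 3 to 60 N. Pads are 18 mm wide; open, the fingers measure 123 mm over their backs; the gripper's body (75 mm by 187 mm) begins 45 mm behind the grasp point.
Start: joints at [-1.351, 0.536, -0.004, 1.538, 0.003, 1.067, -0.071], TCP at [0.183, 0.624, 0.239] pointing down, gripper open.
Joint ranges: [-2.7, 2.7], [-0.37, 2.16], [-1.27, 1.26], [0.24, 2.4], [-1.31, 4.45], [0.19, 1.91], [-2.76, 2.76]. Speed limits (rad/s): [2.39, 2.39, 3.14, 3.14, 3.14, 3.14, 3.14].

### API

Orientations are given as a unit quaternion [x, y, z, w].
In Python, from bench import env gives the robot as it stands. Calls block until the motion is done:
- env.move_to(position, orientation): joint-space move of the TCP to a pose.
- env.move_linear(position, attitude=None, vel=0.15, contact_N=None): straight line of the TCP; attitude=None keeps the orientation; vel is the mean speed in m/s. With contact_N (N) it stops when the force on the tool has changed by that much, and returns True; else False.
- env.move_joints(angles): joint-space move.
- env.gripper_to(opening): finger opening in m; the grip force is fixed at half the most; returns when the fingers have stopped.
- env.wait(seconds).
- env.ik(position, orientation): joint angles nearest the present ones, or None.
- env.get_obs(): the state.
- env.snapshot(name): name is "scene" or "top"; returns a dict with "image" (420x560x3 uint8, blue, green, red), "z_map" (420x560 float32, m along the optical axis (not along the pixel's ray), 0 where there is no reading), "camera_matrix" (3x3 intrinsics, pixels), "k1" (the pictures are not rectified: a ray, as slopes to the right and down, at radius r is drawn at 1 + k1 r^2 times it, then the intrinsics apply), "R" (3x3) and "t" (3): a world point X has camera coordinates R X + t. Camera axes: x right, y down, z forward; pixel columns grow to the right and rows downward; lengths in m; the calibration is good to about 2 mm. A picture is of the moment at which its call begins.
A pose or a line that the arm cannot do raises env.IKError and nothing moves.
- env.hand_in(): hands the job in; it is judged then, once.
Trained networks look in a picture, given as the dict that the camera call returned (one of the last four; its "shot" number tells which), for a name from the list of things; names that differ only in an ending like _2 or _b are one class to them, and where a whole thing is asked for, a point or a joint stands for the part that bears it (a point fixed in the world has none). Each returns a list of dicts, best first, with "confidence" (0 to 1); they miss things now and then, are a little off and sometimes report something else, mostly with a low value. They report only what shows in the picture. A call takes as long as a camera call.
- env.find_in(picture, thing): "pixel" ([row, column] in pixels, amid what is visible of it).
- env.tip_of(picture, thing): "pixel" ([row, column] in pixels: a listed point, or the origin of a listed thing).
The state is a dict: "clock": time; "qpos": joint angles; "dq": joint speeds; "joint_torque": joint torques, N m; "tcp_pos": TCP position; "orientation": TCP orientation; "wrist_force": force on the tool from outside, world axes, zero at the start; "moment": the same for the moment, N m; "finger_gap": finger opening in m; "grip_force": force on a finger pad.
Only numpy, scipy, OpenCV 4.12 (cv2) and the standard library are available. Lean on these libraries where they do the work, as an engineer would, in place of code of your own. Each camera call takes 0.05 s, during which the arm holds its last target. There are 200 camera calls.

## Working session

There is one attempt and no reset: what is moved stays moved. The work goes in short steps, each a Python script; the robot and the scene stay as the last script left them, time stands still between calls to the robot, and variables do not carry over. Pictures are saved under pics/ and viewed, at most 10 in all, crops included, and the job is handed in when it is done.

```bash
ls; mkdir -p pics
cat > h.py <<'E'
import numpy as np, cv2
from bench import env
def ray(s,px):
    K=s["camera_matrix"]; d=np.array([s["k1"],0,0,0,0.])
    u=cv2.undistortPoints(np.array([[[px[1],px[0]]]],float),K,d)[0,0]
    return np.array([u[0],u[1],1.])
def world(s,px,z=None):
    """depth-based if z None, else intersect with plane z"""
    R,t=np.array(s["R"]),np.array(s["t"]); r=ray(s,px)
    C=-R.T@t; d=R.T@r
    if z is None:
        return C+d*s["z_map"][int(round(px[0])),int(round(px[1]))]
    return C+d*(z-C[2])/d[2]
def cloud(s):
    K=s["camera_matrix"]; h,w=s["z_map"].shape
    v,u=np.mgrid[:h,:w]; p=np.stack([u,v],-1).reshape(-1,1,2).astype(float)
    n=cv2.undistortPoints(p,K,np.array([s["k1"],0,0,0,0.])).reshape(h,w,2)
    c=np.dstack([n,np.ones((h,w))])*s["z_map"][...,None]
    return (c-np.array(s["t"]))@np.array(s["R"])
E
python3 - <<'E'
from h import *
ss={n:env.snapshot(n) for n in("scene","top")}
for n,s in ss.items():
    cv2.imwrite(f"pics/{n}.png",s["image"])
    print(n,-np.array(s["R"]).T@s["t"])
    for th in("orange_hub","grey_hub","spindle_a"):
        for f in (env.find_in,env.tip_of):
            for d in f(s,th)[:3]:
                print(th,f.__name__,d["confidence"],d["pixel"],world(s,d["pixel"]).round(3))
np.save("top0.npy",ss,allow_pickle=True)
print(env.get_obs()["clock"])
E
```

```text
pics
scene [ 0.12578695 -0.18979268  0.80667455]
orange_hub call 0.93 [220.8, 313.5] [ 0.509 -0.21   0.068]
orange_hub call 0.77 [228.1, 313.3] [ 0.518 -0.212  0.015]
grey_hub call 0.94 [214.1, 236.2] [ 0.501 -0.053  0.077]
grey_hub call 0.97 [217.8, 241.4] [ 0.5   -0.063  0.064]
spindle_a call 0.74 [239.4, 309.0] [ 0.492 -0.205  0.011]
spindle_a call 0.75 [219.3, 240.2] [ 0.499 -0.06   0.061]
spindle_a call 0.72 [230.9, 309.4] [ 0.489 -0.203  0.059]
top [ 0.36540743 -0.12431478  0.88210525]
orange_hub call 0.71 [213.2, 323.0] [ 0.512 -0.21   0.089]
orange_hub call 0.78 [217.1, 320.5] [ 0.505 -0.206  0.09 ]
grey_hub call 0.86 [209.6, 225.0] [ 0.518 -0.048  0.076]
grey_hub call 0.55 [213.1, 226.7] [ 0.513 -0.051  0.075]
spindle_a call 0.92 [218.2, 313.4] [ 0.511 -0.199  0.042]
spindle_a call 0.73 [218.4, 234.4] [ 0.515 -0.059  0.011]
spindle_a call 0.97 [215.8, 231.1] [ 0.508 -0.059  0.077]
spindle_a call 0.77 [219.1, 321.8] [ 0.502 -0.208  0.09 ]
0.7
```

Run:
```python
from h import *
ss=np.load("top0.npy",allow_pickle=True).item()
a=[cv2.resize(ss[n]["image"][150:290,170:385],(800,521),interpolation=cv2.INTER_CUBIC) for n in("top","scene")]
cv2.imwrite("pics/c1.png",a[0]);cv2.imwrite("pics/c2.png",a[1])
for n in ("scene","top"):
    s=ss[n];P=cloud(s);hsv=cv2.cvtColor(s["image"],cv2.COLOR_BGR2HSV)
    r=np.hypot(P[...,0]-.505,P[...,1]+.207)
    m=(r<.06)&(P[...,2]>.075)&(P[...,2]<.11)
    q=P[m];c=np.median(q,0); xy=q[:,:2].astype(np.float32)
    rect=cv2.minAreaRect(xy); e,v=np.linalg.eigh(np.cov(xy.T))
    print(n,"bar",len(q),c.round(4),rect,"pca deg",np.degrees(np.arctan2(v[1,1],v[0,1])),"ztop",np.percentile(q[:,2],80))
    m=(r<.075)&(P[...,2]>.005)&(P[...,2]<.02)
    blue=m&(hsv[...,0]>95)&(hsv[...,0]<130)&(hsv[...,1]>80)
    print(" base",cv2.minEnclosingCircle(P[blue][:,:2].astype(np.float32)),P[blue][:,2].mean())
    w=m&(hsv[...,1]<60)&(hsv[...,2]>150)
    k,l,st,ce=cv2.connectedComponentsWithStats(w.astype(np.uint8))
    for i in range(1,k):
        if st[i,4]>3: print(" white",st[i,4],ce[i].round(1),world(s,(ce[i][1],ce[i][0]),.012).round(4))
```

```text
scene bar 229 [ 0.5154 -0.2121  0.0896] ((0.5189894437789917, -0.2122751772403717), (0.01336911041289568, 0.06112561374902725), 50.53982162475586) pca deg 140.2477293890498 ztop 0.09124279481064118
 base ((0.5174269676208496, -0.2127242237329483), 0.054905965924263) 0.012366419433328774
 white 6 [331.  219.5] [ 0.545  -0.2489  0.012 ]
 white 9 [292.7 228.1] [ 0.5147 -0.1679  0.012 ]
 white 10 [334.4 228.4] [ 0.5242 -0.2575  0.012 ]
 white 30 [314.4 247.5] [ 0.4747 -0.2181  0.012 ]
top bar 277 [ 0.5155 -0.2134  0.0895] ((0.5168277025222778, -0.2140178233385086), (0.012026235461235046, 0.0607587993144989), 50.88953399658203) pca deg 141.09180859169356 ztop 0.09067112775877027
 base ((0.5170661211013794, -0.21291904151439667), 0.05469037592411041) 0.011742902718247857
 white 50 [314.6 194.9] [ 0.5596 -0.2036  0.012 ]
 white 4 [331.5 195.5] [ 0.5589 -0.2343  0.012 ]
 white 6 [317.  210.5] [ 0.5308 -0.2078  0.012 ]
 white 5 [342. 212.] [ 0.5287 -0.2531  0.012 ]
 white 52 [322.9 242.9] [ 0.4722 -0.2181  0.012 ]
```

View pics/c1.png

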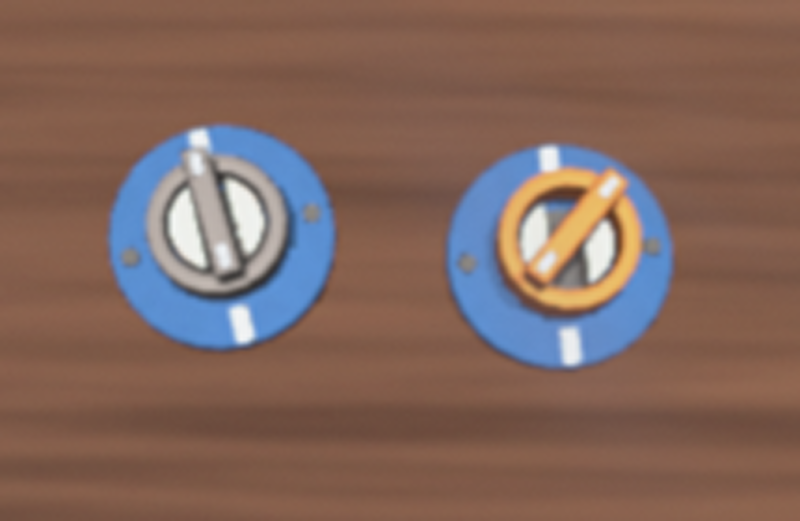

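View pics/c2.png

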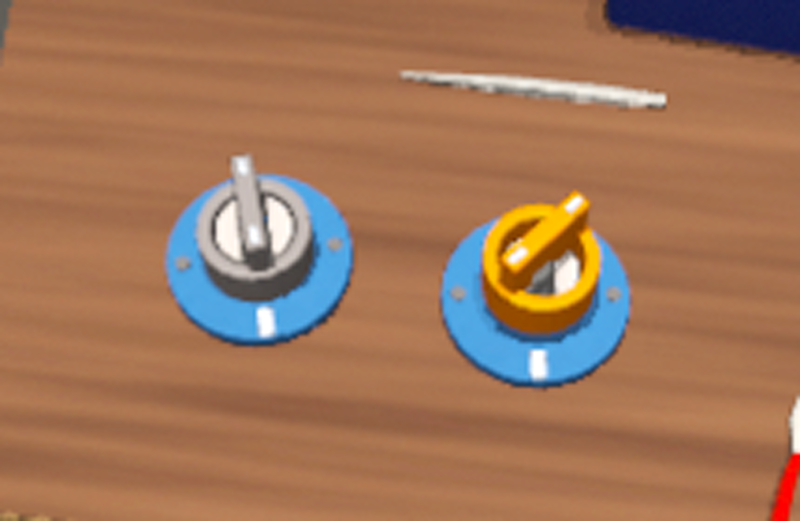

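Run:
```python
from h import *
from scipy.spatial.transform import Rotation as Ro
o=env.get_obs();print(Ro.from_quat(o["orientation"]).as_matrix().round(2),o["finger_gap"],o["qpos"])
c=[.5168,-.2132]
for f in(0,180):
  for a in(-39.4,9.4,25):
    q=(Ro.from_euler('z',a+f,degrees=True)*Ro.from_matrix(np.diag([1,-1,-1.]))).as_quat()
    for z in (.066,.2):
        j=env.ik(c+[z],q); print(f,a,z,None if j is None else np.round(j,2))
```

```text
[[-0.96  0.28  0.  ]
 [ 0.28  0.96  0.  ]
 [-0.    0.   -1.  ]] 0.08787795389098071 [-1.35121132  0.53635747 -0.00438621  1.53790243  0.00261957  1.06731131
 -0.07117963]
0 -39.4 0.066 [-0.41  0.98  1.08  1.93 -1.09  0.98 -1.04]
0 -39.4 0.2 [-0.44  0.68  1.09  1.86 -0.71  1.05 -1.32]
0 9.4 0.066 [-0.31  0.85  0.89  1.92 -0.9   0.83 -0.33]
0 9.4 0.2 [-0.35  0.59  0.93  1.86 -0.57  0.98 -0.58]
0 25 0.066 [-0.3   0.83  0.86  1.92 -0.88  0.82 -0.07]
0 25 0.2 [-0.35  0.59  0.92  1.86 -0.56  0.98 -0.31]
180 -39.4 0.066 [-0.02  0.68  0.44  1.91 -0.45  0.66  1.59]
180 -39.4 0.2 [-0.25  0.53  0.75  1.85 -0.44  0.94  1.59]
180 9.4 0.066 [ 0.11  0.64  0.26  1.9  -0.27  0.63  2.28]
180 9.4 0.2 [-0.23  0.52  0.73  1.85 -0.43  0.93  2.43]
180 25 0.066 [ 0.13  0.64  0.24  1.9  -0.25  0.63  2.53]
180 25 0.2 [-0.23  0.52  0.73  1.85 -0.42  0.93  2.7 ]
```

View pics/scene.png

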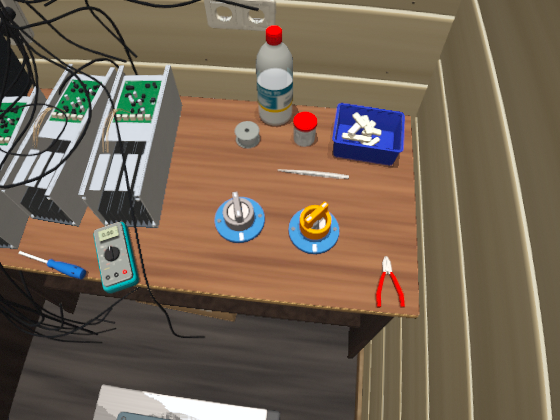

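The scene picture shows the orange hub at (222,315), the grey hub at (215,238), and tall racks with loose cables on the left, at columns 0–170. These lie between the arm's start and the work, so I'll map their heights before swinging.

Run:
```python
from h import *
ss=np.load("top0.npy",allow_pickle=True).item()
P=np.vstack([cloud(s)[s["z_map"]>0].reshape(-1,3) for s in ss.values()])
xs=np.arange(0.0,1.05,.08); ys=np.arange(.88,-.5,-.08)
print("max z in cm; rows x, cols y=",ys.round(2))
for x in xs:
    print(f"{x:.2f}",[ (int(100*P[m][:,2].max()) if (m:=((abs(P[:,0]-x)<.04)&(abs(P[:,1]-y)<.04))).any() else '-') for y in ys])
cv2.imwrite("pics/top_.png",ss["top"]["image"])
```

```text
max z in cm; rows x, cols y= [ 0.88  0.8   0.72  0.64  0.56  0.48  0.4   0.32  0.24  0.16  0.08  0.
 -0.08 -0.16 -0.24 -0.32 -0.4  -0.48]
0.00 ['-', -66, -73, -73, -73, -73, -73, -73, -73, -74, '-', '-', '-', -63, -73, -73, -67, -55]
0.08 ['-', -62, -73, -73, -73, -73, -73, -73, -73, 0, 1, 1, 0, -63, -73, -73, -67, -19]
0.16 ['-', -58, -73, -73, -73, -73, -73, -73, -73, 0, 0, 0, 0, 0, -73, -73, -67, 40]
0.24 ['-', -53, -73, -34, -31, -38, -72, -73, -73, -73, -73, -73, -73, -73, -73, -73, -67, 42]
0.32 ['-', -49, -73, -22, -14, 3, 0, 2, 3, 3, 3, 0, 0, 0, 0, 0, 0, 44]
0.40 ['-', -43, -28, -24, -48, 9, 7, 3, 4, 8, 5, 0, 0, 0, 0, 1, 1, 48]
0.48 ['-', -42, '-', -34, -47, 15, 16, 15, 14, 14, 0, 4, 7, 9, 9, 0, 1, 51]
0.56 ['-', '-', '-', '-', '-', 16, 16, 16, 15, 15, 0, 7, 7, 6, 9, 0, 0, 54]
0.64 ['-', '-', '-', '-', 13, 21, 16, 15, 16, 15, 0, 0, 0, 1, 1, 0, 0, 53]
0.72 ['-', '-', '-', '-', 12, 30, 22, 19, 16, 14, 0, 3, 3, 7, 7, 7, 7, 47]
0.80 ['-', '-', '-', 14, 28, 34, 36, 35, 20, 14, 0, 32, 31, 20, 7, 7, 7, 42]
0.88 ['-', '-', '-', 19, 31, 30, 29, 29, 29, 28, 29, 29, 31, 29, 30, 31, 32, 36]
0.96 ['-', '-', '-', '-', '-', '-', '-', '-', '-', '-', '-', '-', '-', '-', '-', '-', '-', '-']
1.04 ['-', '-', '-', '-', '-', '-', '-', '-', '-', '-', '-', '-', '-', '-', '-', '-', '-', '-']
```

View pics/top_.png

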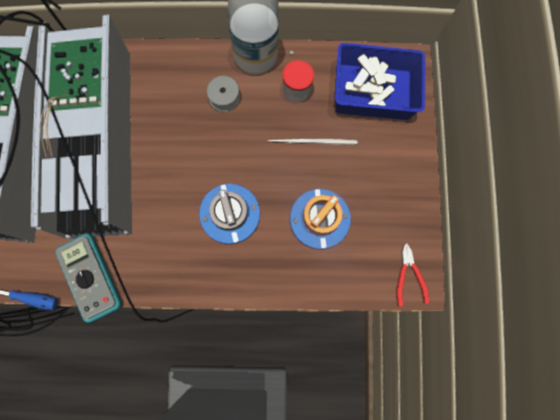

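```bash
cat >> h.py <<'E'
from scipy.spatial.transform import Rotation as Ro
def quat(a): return (Ro.from_euler('z',a,degrees=True)*Ro.from_matrix(np.diag([1,-1,-1.]))).as_quat()
E
python3 - <<'E'
from h import *
o=env.get_obs(); q=o["orientation"]
env.move_linear([.13,.443,.32],vel=.25)
j=np.array(env.get_obs()["qpos"]); print(j.round(2))
j[0]+=np.radians(73.6+22.4); j[6]=-1.5
env.move_joints(j); o=env.get_obs(); print(o["tcp_pos"],o["clock"],o["wrist_force"])
for a in(-39.4,9.4):
    print(np.round(env.ik([.5168,-.2132,.066],quat(a)),2))
env.move_to([.5168,-.2132,.16],quat(-39.4))
o=env.get_obs(); print(o["tcp_pos"],o["clock"],o["qpos"].round(2) if hasattr(o["qpos"],'round') else o["qpos"])
s=env.snapshot("scene"); cv2.imwrite("pics/a.png",cv2.resize(s["image"][90:330,150:470],(640,480)))
E
```

```text
[-1.36  0.12 -0.03  1.91  0.    1.1  -0.1 ]
[ 0.42800586 -0.17491646  0.31974733] 4.1083 [0.30262213 0.03621874 0.77020303]
[ 0.3   0.63  0.01  1.89 -0.01  0.62 -1.94]
[ 0.33  0.63 -0.03  1.89  0.03  0.62 -1.12]
[ 0.51711708 -0.21286992  0.16077629] 4.8833 [ 0.3   0.48  0.02  1.85 -0.01  0.81 -1.94]
```

View pics/a.png

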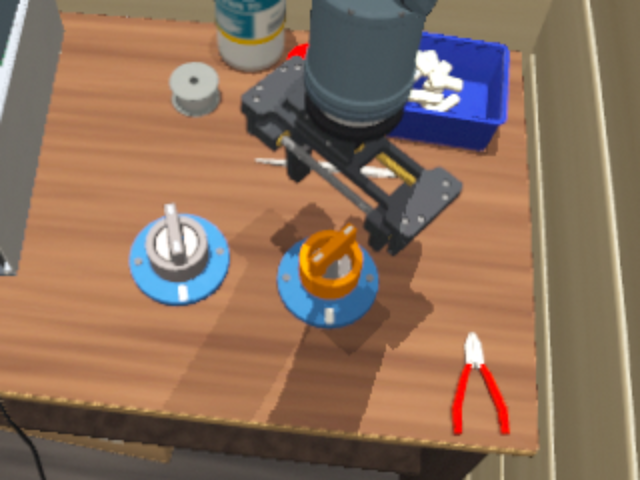

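The gripper is above the hub at about (265,330) in the crop, with the fingers across the bar. Now I'll descend, grip, turn and release.

Run:
```python
from h import *
def st(m):
    o=env.get_obs(); print(m,np.round(o["tcp_pos"],4),round(o["clock"],2),"gap",round(o["finger_gap"],4),"F",np.round(o["wrist_force"],1),"M",np.round(o["moment"],2))
p=[.5168,-.2132,.066]
print(env.move_linear(p,vel=.08,contact_N=8)); st("down")
env.gripper_to(0.0); st("grip")
if env.get_obs()["finger_gap"]<.009: raise SystemExit("missed")
for a in(-27,-15,-3,9.4):
    env.move_to(p,quat(a)); st(a)
env.gripper_to(.04); env.wait(.3); st("open")
s=env.snapshot("scene"); t=env.snapshot("top")
env.gripper_to(.088)
env.move_linear([.5168,-.2132,.2],vel=.15); 
j=np.array(env.ik([.43,-.175,.32],quat(9.4))); j[0]-=.9; env.move_joints(j); st("away")
ss={n:env.snapshot(n) for n in("scene","top")}; np.save("t1.npy",ss,allow_pickle=True)
for n,s in ss.items():
    P=cloud(s); r=np.hypot(P[...,0]-.517,P[...,1]+.213)
    z=P[...,2]; q=P[(r<.05)&(z>.064)&(z<.11)]
    e,v=np.linalg.eigh(np.cov(q[:,:2].T)); print(n,len(q),q.mean(0).round(4),"ztop",np.percentile(q[:,2],[10,80]).round(4),"deg",np.degrees(np.arctan2(v[1,1],v[0,1])))
s=ss["top"];cv2.imwrite("pics/b.png",cv2.resize(s["image"][150:290,170:385],(800,521),interpolation=cv2.INTER_CUBIC))
```

```text
False
down [ 0.5172 -0.2134  0.0665] 6.26 gap 0.0879 F [-0.6 -0.5 -0.1] M [0.04 0.15 0.03]
grip [ 0.5168 -0.2132  0.066 ] 7.39 gap 0.0119 F [-0.   0.3 -0.9] M [ 0.04  0.15 -0.02]
-27 [ 0.5168 -0.2132  0.066 ] 7.67 gap 0.0117 F [0.7 0.1 0.5] M [0.03 0.14 0.01]
-15 [ 0.5167 -0.2132  0.0659] 7.96 gap 0.0118 F [-0.6 -0.2  0.1] M [-0.01  0.19  0.  ]
-3 [ 0.5166 -0.2131  0.0658] 8.24 gap 0.0116 F [ 0.5  0.1 -1.1] M [-0.01  0.13 -0.03]
9.4 [ 0.5167 -0.2131  0.0659] 8.53 gap 0.0119 F [-0.6 -0.9 -1.5] M [0.03 0.16 0.01]
open [ 0.5168 -0.2132  0.066 ] 9.41 gap 0.0402 F [ 0.4  0.7 -0.3] M [-0.01  0.17  0.02]
away [0.405  0.227  0.3196] 13.1 gap 0.0881 F [ 0.4 -0.1  0.6] M [-0.1   0.05 -0.01]
scene 184 [ 0.5152 -0.2122  0.0755] ztop [0.0712 0.0776] deg -171.22039466365877
top 281 [ 0.5158 -0.2133  0.075 ] ztop [0.072  0.0767] deg -171.26827365959534
```

View pics/b.png

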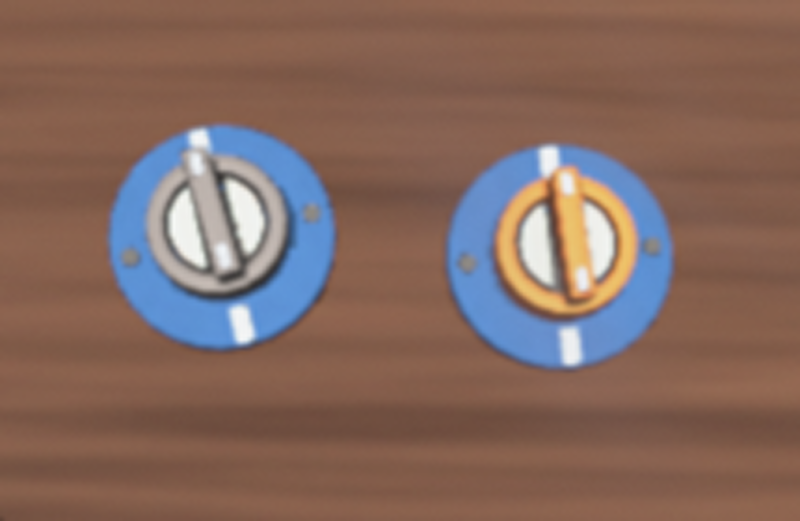

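The orange bar at (235,575) in the crop lines up with the white marks at (158,549) and (346,570). Its top is now at 76 mm, so the hub is home. The grey hub hasn't moved.

```bash
python3 -c "
from bench import env
print(env.hand_in())"
```

```text
the job is handed in; nothing more can be done
None
```

The job is handed in: the orange hub turned into the keyway and dropped fully home (bar top about 76 mm, bar at 8.8° against the keyway's 9.4°), the grey hub looks unmoved in the last picture, and the gripper has let go and is clear; no verdict was returned.

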